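# Load an oak blank into the sloping engraving nest

## Task

Push the magazine's slide fully forward so that the bottom oak blank comes out from under the stack, and draw the slide fully back so that the rest drops flat. Then load that blank into the sloping engraving nest: tip its lower edge under the fixed lip first, then lay it flat, fully home on the seat, and let go. Leave the other blanks in the magazine and everything else on the bench where it stands.

Things in the scene. Friction and masses are not known exactly. Their poses are not given: they have to be found in the camera images.
- magazine: Fixed aluminium magazine with a stack of four round oak blanks. Origin on the table under the stack axis; x: the way the bottom blank is pushed out, z up. Base plate 8 mm high, x -161 to +113, y +-55 mm; on it a rail, y +-15 mm, top at 22 mm, carries the blanks. Tower round the stack: x +-40, y +-35, 66 mm high, open at front and back below 34.5 mm so that only the bottom blank passes.
- runout (a point): On top of the rail in front of the tower, 22 mm above the table, at magazine x = +68 mm: the axis of the bottom blank lies about here after a full push. The rail ends at x = +113 with a stop 6 mm high. The rail is only 30 mm wide, so fingers can pass down on either side of it beside the blank, to 8 mm above the table.
- pusher (a joint): Slide of the magazine, m: 0 = fully back (starts within 6 mm of it), 0.080 = fully forward (hard stops). Moves along the magazine's x, about 1.5 N of friction plus light damping, stays where it is left. Its steel tongue, 8 mm thick, lies on the rail and meets the bottom blank after about 12 mm.
- slide_grip (a point): Top centre of the slide's upright black handle post, 115 mm above the table. The post is 16 mm along the magazine's x, 14 mm along its y, free from 31 to 115 mm above the table. At magazine x = -128 mm when back, -48 mm when forward; there the fingers come close to the 66 mm high tower and should stay above it.
- blank0: The bottom blank: plain oak disc 56 mm in diameter, 10 mm thick, about 30 g. Origin at the centre of its underside, z along its axis. Starts 22 mm above the table at the foot of the stack. This one is to be loaded.
- blank1: Second blank from the bottom, same disc, same origin.
- blank2: Third blank from the bottom, same disc, same origin.
- blank3: Top blank, same disc, same origin.
- nest_head: Sloping head (104 x 130 mm, tilted 25 deg) of the fixed nest. Origin: centre of the round seat's surface, 80 mm above the table; z outward normal, x up the slope, y level. Counterbore 60 mm in diameter, walls 9 mm above the seat (out to r = 46), at the +x and -x sides only; cut away over |x| < 18 mm, where beyond |y| = 20 the floor lies 10 mm below the seat: room for fingers. 
- lip (a point): Middle of the lower inner edge of the fixed dark steel lip that reaches over the lower side of the counterbore: at nest_head x = -21, y = 0, z = +15 mm. The lip runs from there down the slope to x = -47 mm, is 44 mm wide along y and 5 mm thick; the seated blank (10 mm thick) lies under it with 5 mm to spare.
- metal_bottle: Bystander just behind the nest: upright metal bottle with a white cap, 52 mm in diameter, 170 mm high, origin under its centre.
- paint_tin: Bystander: upright tin, 60 mm in diameter, 75 mm high, origin under its centre.
- oak_block: Bystander beyond the end of the run-out: oak block 90 x 50 x 40 mm, origin under its centre.
- brush: Bystander: brush 190 mm long, lying.
- bearing: Bystander just before the nest's low side: steel bearing ring, 62 mm in diameter, 16 mm high, lying flat, origin under its centre.
- toggle_clamp: Bystander: small steel clamp 90 x 34 mm, 65 mm high.
- screwdriver: Bystander: screwdriver 180 mm long, lying.
Things that resemble listed ones, but are neither listed nor needed, are in the scene too. Leave any yellow look-alike of the part that bears nest_head alone. Leave any blue or pink look-alike of the blank3 alone.

How it is judged:
By the outcome, as a careful person would: the job done as asked, in the order asked, and still so for the second after the job is handed in, with the robot touching nothing.
It also fails if it takes over 58 s, if anything falls off the work surface, if the arm or the gripper's body presses on something with over 40 N, if the wrist force passes 120 N, or if a joint passes its speed limit or range.

## Robot

A 6-joint arm with a two-finger parallel gripper is mounted at the origin on the work surface. World frame = base frame: x ahead of the robot, y to its left, z up, the work surface at z = 0. Lengths are in mm, angles in rad, forces in N, time in s.
With the tool pointing down it reaches from about 350 to 875 mm from the base axis. Payload 4.2 kg.
Tool frame: the origin (TCP) lies at the very end of the fingers, on their centre line; the grasp point (between the pads) lies arm.pinch_z behind it (arm.pinch_z is the distance from the TCP to the grasp point, in mm); z points along the fingers, y is the line along which they close (so a half turn about z gives the same grasp; the last joint's range is limited). The gripper opens to 85 mm and grips with 20 to 120 N. Pads are 22 mm wide; open, the fingers measure 114 mm over their backs; the gripper's body (76 mm by 85 mm) begins 54 mm behind the grasp point. The pads swing forward as they close: fully open they stand 13 mm farther back than shut.
Start: joints at [1.4, 0.385, 0.008, 0, -1.194, -0.259], TCP at [260.397, 568.148, 231.312] pointing down, gripper open.
Joint ranges: [-3.14, 3.14], [-1.21, 2.06], [-1.07, 1.41], [-3.16, 2.05], [-2.99, -0.16], [-3.1, 3.1]. Speed limits (rad/s): [2.79, 2.79, 3.14, 3.14, 3.14, 3.14].

## Interface

Orientations are given as a rotation vector (axis times angle).
In Python, from workcell import observe, eyes, close_job, arm gives the robot as it stands.
- The arm moves only by the tool arm_command, never from a script. Its argument "rows" is a list of rows, each a list of 3 entries, a list of its own where there are three numbers: the shift along the tool's x, y, z in mm, then the turn, a rotation vector about the tool's x, y, z in degrees, then the finger opening in mm, from 0 to 85.4. A call has exactly 8 rows; each row is the pose to reach, as a shift and turn from the pose commanded when the call began, along the tool's axes at that moment; what a row does not reach only later rows make up. A row lasts 1/12 s, in which the tool goes at most 41.7 mm and 7.16 degrees, less where a joint would pass 70% of its speed; a pose out of reach is approached as far as the arm can. A call with a gripper value outside its range is refused whole. The fingers move at their own pace and stop on an object; the grip force is fixed at half the most. Time passes only in rows, so rows that repeat a pose let the fingers close, or fill a call up. It gives the time, the measured TCP pose, the force, the opening and the grip force at its end, in the units of the state.
- observe(): the state, without advancing time (a new reading comes with each control period).
- eyes.read_camera(name): name is "scene" or "top" or "wrist"; returns (picture, depth): 400x640x3 uint8, red, green, blue; 400x640 float32, mm along the optical axis (not along the pixel's ray), 0 where there is no reading.
- eyes.camera_params(name): a dict with "mtx" (3x3 intrinsics, pixels), "R" (3x3) and "t" (3): a world point X has camera coordinates R X + t; the wrist camera has in their place "tool_from_camera" (4x4, takes a point from camera to tool coordinates, whose origin is the TCP and whose axes are the flange's). Camera axes: x right, y down, z forward; pixel columns grow to the right and rows downward; lengths in mm; the calibration is good to about 2 mm. A picture is of the moment at which its call begins: read the wrist's pose just before it. camera_params takes no time and is no camera call.
- close_job(): hands the job in; it is judged then, once.
The state is a dict: "time_s": time; "joint_positions": joint angles; "joint_vel": joint speeds; "joint_torque": joint torques, N m; "tcp_pos": TCP position; "eef_rot": TCP orientation; "contact_force": force on the tool from outside, world axes, zero at the start; "moment": the same for the moment, N m; "gripper_width": opening from 0.0 (shut) to 1.0 (fully open); "grip_force": force on a finger pad.
Only numpy, scipy, OpenCV 4.12 (cv2) and the standard library are available. Lean on these libraries where they do the work, as an engineer would, in place of code of your own. Each camera call takes 0.05 s, during which the arm holds its last target. There are 200 camera calls.

## Working session

There is one attempt and no reset: what is moved stays moved. The work goes in short steps, Python scripts to look and compute and a tool call to move; the robot and the scene stay as the last step left them, time stands still between calls to the robot, and variables do not carry over. Pictures are saved under pics/ and viewed, at most 10 in all, crops included, and the job is handed in when it is done.

Besides the shell and the picture viewer there is one more tool, called after "Call:" in YAML: its name, and indented under it one key for each argument. arm_command: Moves the arm, as the interface text tells. Its arguments: {"type":"object","properties":{"rows":{"type":"array"}},"required":["rows"]}

```bash
mkdir -p pics; ls
python3 - <<'E'
from workcell import observe, eyes, arm
import cv2,numpy as np
s=observe();print({k:np.round(v,3) for k,v in s.items()},arm.pinch_z)
for n in("scene","top"):
    p,d=eyes.read_camera(n);cv2.imwrite(f"pics/{n}0.png",p[:,:,::-1]);np.savez(f"pics/{n}0.npz",p=p,d=d)
    c=eyes.camera_params(n);print(n,{k:np.round(v,3).tolist() for k,v in c.items()})
print(eyes.camera_params("wrist"))
E
```

```text
pics
{'time_s': np.float64(0.0), 'joint_positions': array([ 1.400e+00,  3.860e-01,  7.000e-03, -1.000e-03, -1.194e+00,
       -2.590e-01]), 'joint_vel': array([-0.   ,  0.   ,  0.001,  0.001,  0.001,  0.   ]), 'joint_torque': array([ 0.0000e+00, -3.9229e+01,  1.8841e+01,  4.1860e+00, -5.0000e-03,
       -0.0000e+00]), 'tcp_pos': array([260.153, 567.642, 230.223]), 'eef_rot': array([ 3.067e+00, -6.700e-01, -1.000e-03]), 'contact_force': array([ 0.28 , -0.774,  0.32 ]), 'moment': array([ 0.055, -0.024, -0.032]), 'grip_force': np.float64(0.0), 'gripper_width': np.float64(1.001)} 18.700000000000003
scene {'mtx': [[510.799, 0.0, 320.828], [0.0, 510.799, 195.453], [0.0, 0.0, 1.0]], 'R': [[-0.797, 0.605, 0.003], [0.475, 0.629, -0.616], [-0.374, -0.489, -0.788]], 't': [464.51, -210.296, 1768.917]}
top {'mtx': [[365.982, 0.0, 321.681], [0.0, 365.982, 198.772], [0.0, 0.0, 1.0]], 'R': [[0.022, -1.0, 0.014], [-0.986, -0.024, -0.164], [0.164, -0.01, -0.986]], 't': [-5.685, 572.762, 1004.842]}
{'mtx': array([[311.91428703,   0.        , 322.80467439],
       [  0.        , 311.91428703, 199.40156767],
       [  0.        ,   0.        ,   1.        ]]), 'tool_from_camera': array([[-7.80276279e-04, -9.61889891e-01, -2.73435968e-01,
         6.88691922e+01],
       [ 9.99999418e-01, -9.54444934e-04,  5.03939223e-04,
        -2.19843790e-02],
       [-7.45713618e-04, -2.73435415e-01,  9.61890076e-01,
        -1.43857277e+02],
       [ 0.00000000e+00,  0.00000000e+00,  0.00000000e+00,
         1.00000000e+00]])}
```

View pics/top0.png

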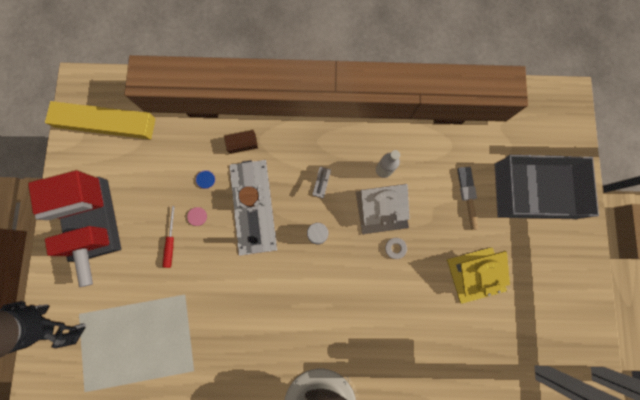

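View pics/scene0.png

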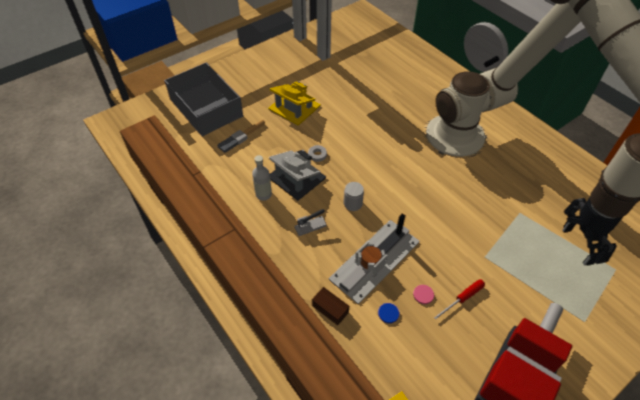

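The top view shows the magazine at (252,205) with its black post at (253,240) and the blank on top at (248,196). The grey nest is at (385,208), with the bottle at (388,163) and the bearing at (396,248). Nest candidates: the grey one at (385,208) and the yellow one at (480,272). The grey one fits, since the bottle is behind it and the bearing in front. The blue (205,180) and pink (196,216) discs are decoys. An enlarged crop will confirm this.

```bash
cat > h.py <<'E'
import numpy as np,cv2
from scipy.spatial.transform import Rotation as Ro
from workcell import observe,eyes,arm
def cam(n,s=None):
    c=eyes.camera_params(n);K=c["mtx"]
    if n!="wrist": R=np.array(c["R"]);return K,R.T,-R.T@np.array(c["t"])
    T=np.array(c["tool_from_camera"]);Rt=Ro.from_rotvec(s["eef_rot"]).as_matrix()
    return K,Rt@T[:3,:3],Rt@T[:3,3]+s["tcp_pos"]
def onplane(C,uv,z):
    K,R,o=C;r=R@np.linalg.solve(K,[uv[0],uv[1],1.]);return o+r*(z-o[2])/r[2]
def proj(C,X):
    K,R,o=C;q=K@(R.T@(np.asarray(X,float)-o));return q[:2]/q[2]
def cloud(C,d):
    K,R,o=C;v,u=np.mgrid[:d.shape[0],:d.shape[1]]
    P=np.stack([(u-K[0,2])/K[0,0]*d,(v-K[1,2])/K[1,1]*d,d],-1)
    W=P@R.T+o;W[d<=0]=np.nan;return W
E
python3 - <<'E'
from h import *
z=np.load("pics/top0.npz");p,d=z["p"],z["d"];C=cam("top");W=cloud(C,d)
a=cv2.resize(p[150:270,215:415],None,fx=4,fy=4,interpolation=cv2.INTER_CUBIC);cv2.imwrite("pics/topc.png",a[:,:,::-1])
H=W[...,2]
for n,(u0,v0,u1,v1) in dict(mag=(222,150,285,262),nest=(350,178,415,235)).items():
    w=W[v0:v1,u0:u1].reshape(-1,3)
    for lo,hi in((5,14),(58,74),(75,105),(108,122)):
        m=(w[:,2]>lo)&(w[:,2]<hi)
        if m.sum()>5:
            r=cv2.minAreaRect(w[m][:,:2].astype(np.float32));print(n,lo,hi,m.sum(),w[m].mean(0).round(),np.round(r[0]),np.round(r[1]),round(r[2],1))
for n,uv in dict(post=(253,240),blank=(248,196),tin=(318,233),bottle=(390,160)).items(): print(n,W[uv[1],uv[0]].round())
E
```

```text
mag 5 14 1920 [549. 209.   8.] [559. 212.] [335. 185.] 2.2
mag 58 74 439 [574. 216.  63.] [525. 208.] [165.  70.] 9.6
mag 75 105 14 [449. 191.  91.] [449. 191.] [ 8. 18.] 61.6
mag 108 122 33 [451. 195. 114.] [451. 196.] [13. 14.] 1.9
nest 5 14 523 [ 518. -159.   10.] [ 562. -172.] [162. 180.] 7.9
nest 58 74 468 [ 545. -172.   67.] [ 542. -174.] [ 57. 130.] 9.4
nest 75 105 981 [ 568. -168.   87.] [ 555. -171.] [105. 130.] 9.1
post [448. 188. 106.]
blank [573. 216.  61.]
tin [472.  16.  76.]
bottle [ 668. -173.  136.]
```

View pics/topc.png

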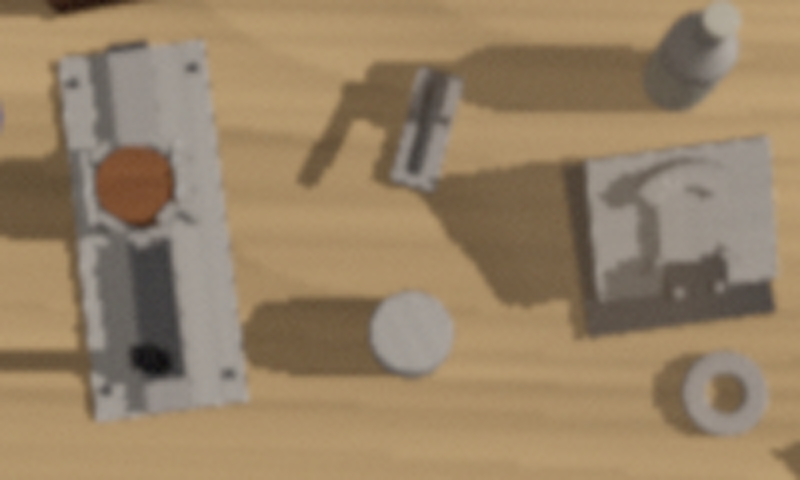

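The crop confirms the grey nest at crop (680,235), with its lip at the lower side (695,275), the bottle behind and the bearing in front. The magazine's blank is at (135,185) and its black post at (152,358). Next I go above the post for a close look.

```bash
cat >> h.py <<'E'
def R_of(yaw,tilt=0): # tool x along yaw dir, z down; tilt: tool z leans forward (+x of yaw frame)
    y=np.radians(yaw);X=np.array([np.cos(y),np.sin(y),0]);Z=np.array([0,0,-1.]);b=np.column_stack([X,np.cross(Z,X),Z])
    return b@Ro.from_euler('y',tilt,degrees=True).as_matrix()
def togo(pos,R,s=None):
    s=s or observe();R0=Ro.from_rotvec(s["eef_rot"]).as_matrix()
    print("shift",(R0.T@(np.array(pos)-s["tcp_pos"])).round(1),"turn",np.degrees(Ro.from_matrix(R0.T@R).as_rotvec()).round(2))
E
python3 -c "
from h import *
print(R_of(9.3,25)[:,2]); togo([451,196,190],R_of(9.3))"
```

```text
[ 0.41706325  0.06829673 -0.90630779]
shift [328.4 258.3  40.9] turn [ 1.100e-01  3.000e-02 -3.393e+01]
```

Call:
arm_command:
  rows:
    - [[41, 32, 5], [0, 0, -7], 70]
    - [[82, 64, 10], [0, 0, -14], 70]
    - [[123, 97, 15], [0, 0, -21], 70]
    - [[164, 129, 20], [0, 0, -28], 70]
    - [[205, 161, 25], [0, 0, -34], 70]
    - [[246, 193, 30], [0, 0, -34], 70]
    - [[287, 226, 35], [0, 0, -34], 70]
    - [[328, 258, 41], [0, 0, -34], 70]

```text
time_s: 0.77
tcp_pos: [412.2, 271.0, 198.9]
eef_rot: [3.131, 0.257, -0.0]
contact_force: [1.0, 1.2, 0.1]
gripper_width: 0.82
grip_force: 0.0
```

Call:
arm_command:
  rows:
    - [[0, 0, 0], [0, 0, 0], 50]
    - [[0, 0, 0], [0, 0, 0], 50]
    - [[0, 0, 0], [0, 0, 0], 50]
    - [[0, 0, 0], [0, 0, 0], 50]
    - [[0, 0, 0], [0, 0, 0], 50]
    - [[0, 0, 0], [0, 0, 0], 50]
    - [[0, 0, 0], [0, 0, 0], 50]
    - [[0, 0, 0], [0, 0, 0], 50]

```text
time_s: 1.43
tcp_pos: [411.7, 273.7, 199.1]
eef_rot: [3.131, 0.259, -0.0]
contact_force: [0.2, 0.3, -0.3]
gripper_width: 0.586
grip_force: 0.0
```

```bash
cat >> h.py <<'E'
def shot(name,save=True):
    s=observe();p,d=eyes.read_camera("wrist");np.savez(f"pics/{name}.npz",p=p,d=d)
    if save: cv2.imwrite(f"pics/{name}.png",p[:,:,::-1])
    C=cam("wrist",s);return s,p,d,C,cloud(C,d)
def rect(w,lo,hi,box):
    x0,x1,y0,y1=box;w=w.reshape(-1,3);m=(w[:,2]>lo)&(w[:,2]<hi)&(w[:,0]>x0)&(w[:,0]<x1)&(w[:,1]>y0)&(w[:,1]<y1)
    q=w[m];r=cv2.minAreaRect(q[:,:2].astype(np.float32));print(lo,hi,m.sum(),"mean",q.mean(0).round(1),"rect",np.round(r[0],1),np.round(r[1],1),round(r[2],1));return q
E
python3 - <<'E'
from h import *
s,p,d,C,W=shot("w1");print(s["time_s"],s["tcp_pos"].round(1),s["eef_rot"].round(3))
rect(W,108,122,(410,490,160,230)); rect(W,5,12,(360,720,120,290));rect(W,19,26,(610,720,120,290));rect(W,62,70,(510,640,150,270))
E
```

```text
1.4333 [411.7 273.7 199.1] [ 3.131  0.259 -0.   ]
108 122 461 mean [448.9 197.3 115.2] rect [448.7 196.1] [15.7 14.4] 9.5
5 12 10208 mean [498.2 212.9   9.3] rect [503.8 204.9] [179.6 110.4] 9.4
19 26 0 mean [nan nan nan] rect [0. 0.] [0. 0.] 0.0
62 70 3381 mean [561.3 214.6  64.4] rect [558.9 214.2] [35.4 69.4] 9.8h.py:29: RuntimeWarning: Mean of empty slice.
  q=w[m];r=cv2.minAreaRect(q[:,:2].astype(np.float32));print(lo,hi,m.sum(),"mean",q.mean(0).round(1),"rect",np.round(r[0],1),np.round(r[1],1),round(r[2],1));return q
  ret = um.true_divide(
```

View pics/w1.png

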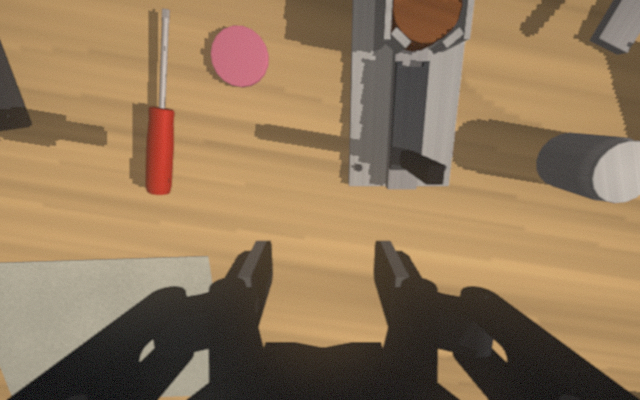

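The wrist view shows the post top at about (430,170), the magazine's near end at (400,185), and the tin at (615,170). The measured post is 15.7 x 14.4 mm at height 115, at (448.8,196.3), yaw about 9.4°, which matches the description.

```bash
python3 -c "
from h import *
togo([448.8,196.4,150],R_of(9.4))"
```

```text
shift [23.9 82.1 49.1] turn [0.   0.   0.03]
```

Call:
arm_command:
  rows:
    - [[8, 27, 16], [0, 0, 0], 50]
    - [[16, 54, 32], [0, 0, 0], 50]
    - [[24, 82, 48], [0, 0, 0], 50]
    - [[24, 82, 50], [0, 0, 0], 50]
    - [[24, 82, 70], [0, 0, 0], 50]
    - [[24, 82, 90], [0, 0, 0], 50]
    - [[24, 82, 110], [0, 0, 0], 50]
    - [[24, 82, 110], [0, 0, 0], 50]

```text
time_s: 2.15
tcp_pos: [447.0, 194.7, 86.0]
eef_rot: [3.127, 0.255, -0.01]
contact_force: [-0.2, -1.0, 0.5]
gripper_width: 0.587
grip_force: 0.0
```

Call:
arm_command:
  rows:
    - [[0, 0, 0], [0, 0, 0], 5]
    - [[0, 0, 0], [0, 0, 0], 5]
    - [[0, 0, 0], [0, 0, 0], 5]
    - [[0, 0, 0], [0, 0, 0], 5]
    - [[0, 0, 0], [0, 0, 0], 5]
    - [[0, 0, 0], [0, 0, 0], 5]
    - [[0, 0, 0], [0, 0, 0], 5]
    - [[0, 0, 0], [0, 0, 0], 5]

```text
time_s: 2.82
tcp_pos: [449.6, 195.7, 90.7]
eef_rot: [3.131, 0.258, 0.002]
contact_force: [0.6, -5.5, 5.9]
gripper_width: 0.147
grip_force: 59.6
```

Call:
arm_command:
  rows:
    - [[10, 0, 0], [0, 0, 0], 5]
    - [[20, 0, 0], [0, 0, 0], 5]
    - [[30, 0, 0], [0, 0, 0], 5]
    - [[40, 0, 0], [0, 0, 0], 5]
    - [[50, 0, 0], [0, 0, 0], 5]
    - [[60, 0, 0], [0, 0, 0], 5]
    - [[69, 0, 0], [0, 0, 0], 5]
    - [[73, 0, 0], [0, 0, 0], 5]

```text
time_s: 3.48
tcp_pos: [522.2, 207.8, 90.8]
eef_rot: [3.131, 0.257, 0.002]
contact_force: [-2.3, -4.1, 8.2]
gripper_width: 0.151
grip_force: 59.7
```

Call:
arm_command:
  rows:
    - [[1, 0, 0], [0, 0, 0], 5]
    - [[2, 0, 0], [0, 0, 0], 5]
    - [[3, 0, 0], [0, 0, 0], 5]
    - [[4, 0, 0], [0, 0, 0], 5]
    - [[5, 0, 0], [0, 0, 0], 5]
    - [[5, 0, 0], [0, 0, 0], 5]
    - [[5, 0, 0], [0, 0, 0], 5]
    - [[5, 0, 0], [0, 0, 0], 5]

```text
time_s: 4.15
tcp_pos: [526.3, 208.5, 90.8]
eef_rot: [3.131, 0.257, 0.002]
contact_force: [-1.9, -3.5, 5.2]
gripper_width: 0.151
grip_force: 59.5
```

Call:
arm_command:
  rows:
    - [[1, 0, 0], [0, 0, 0], 5]
    - [[2, 0, 0], [0, 0, 0], 5]
    - [[3, 0, 0], [0, 0, 0], 5]
    - [[4, 0, 0], [0, 0, 0], 5]
    - [[4, 0, 0], [0, 0, 0], 5]
    - [[4, 0, 0], [0, 0, 0], 5]
    - [[4, 0, 0], [0, 0, 0], 5]
    - [[4, 0, 0], [0, 0, 0], 5]

```text
time_s: 4.82
tcp_pos: [527.9, 208.7, 90.8]
eef_rot: [3.13, 0.257, -0.006]
contact_force: [-8.0, -2.7, 11.2]
gripper_width: 0.151
grip_force: 60.2
```

Call:
arm_command:
  rows:
    - [[-12, 0, 0], [0, 0, 0], 5]
    - [[-24, 0, 0], [0, 0, 0], 5]
    - [[-36, 0, 0], [0, 0, 0], 5]
    - [[-48, 0, 0], [0, 0, 0], 5]
    - [[-60, 0, 0], [0, 0, 0], 5]
    - [[-70, 0, 0], [0, 0, 0], 5]
    - [[-78, 0, 0], [0, 0, 0], 5]
    - [[-81, 0, 0], [0, 0, 0], 5]

```text
time_s: 5.48
tcp_pos: [450.2, 195.9, 90.8]
eef_rot: [-3.131, -0.258, -0.004]
contact_force: [2.6, -5.7, 5.0]
gripper_width: 0.148
grip_force: 59.6
```

Call:
arm_command:
  rows:
    - [[-1, 0, 0], [0, 0, 0], 5]
    - [[-2, 0, 0], [0, 0, 0], 5]
    - [[-3, 0, 0], [0, 0, 0], 5]
    - [[-4, 0, 0], [0, 0, 0], 5]
    - [[-4, 0, 0], [0, 0, 0], 5]
    - [[-4, 0, 0], [0, 0, 0], 5]
    - [[-4, 0, 0], [0, 0, 0], 5]
    - [[-4, 0, 0], [0, 0, 0], 5]

```text
time_s: 6.15
tcp_pos: [448.9, 195.7, 90.8]
eef_rot: [-3.13, -0.259, -0.009]
contact_force: [8.4, -7.7, 1.4]
gripper_width: 0.15
grip_force: 59.0
```

Call:
arm_command:
  rows:
    - [[3, 0, 0], [0, 0, 0], 60]
    - [[3, 0, 0], [0, 0, 0], 60]
    - [[3, 0, 0], [0, 0, 0], 60]
    - [[3, 0, 0], [0, 0, 0], 60]
    - [[3, 0, 0], [0, 0, 0], 60]
    - [[3, 0, -20], [0, 0, 0], 60]
    - [[3, 0, -55], [0, 0, 0], 75]
    - [[3, 0, -85], [0, 0, 0], 75]

```text
time_s: 6.82
tcp_pos: [448.6, 196.0, 175.0]
eef_rot: [3.13, 0.258, -0.002]
contact_force: [0.2, 1.0, 0.6]
gripper_width: 0.877
grip_force: 0.0
```

```bash
python3 -c "
from h import *
togo([610,223,190],R_of(9.4))"
```

```text
shift [163.6  -0.3 -15.2] turn [0.06 0.08 0.01]
```

Call:
arm_command:
  rows:
    - [[30, 0, -5], [0, 0, 0], 75]
    - [[60, 0, -10], [0, 0, 0], 75]
    - [[90, 0, -15], [0, 0, 0], 75]
    - [[120, 0, -15], [0, 0, 0], 75]
    - [[150, 0, -15], [0, 0, 0], 75]
    - [[160, 0, -15], [0, 0, 0], 75]
    - [[160, 0, -15], [0, 0, 0], 75]
    - [[160, 0, -15], [0, 0, 0], 75]

```text
time_s: 7.48
tcp_pos: [606.6, 222.1, 188.2]
eef_rot: [3.131, 0.256, -0.003]
contact_force: [-0.3, 0.5, 0.2]
gripper_width: 0.882
grip_force: 0.0
```

Run:
```python
from h import *
s,p,d,C,W=shot("w2");print(s["time_s"],s["tcp_pos"].round(1))
hsv=cv2.cvtColor(p,cv2.COLOR_RGB2HSV);m=((hsv[...,0]<13)&(hsv[...,1]>110)&(hsv[...,2]>60)).astype(np.uint8)
for c in cv2.findContours(m,cv2.RETR_EXTERNAL,cv2.CHAIN_APPROX_NONE)[0]:
    if cv2.contourArea(c)<300: continue
    mm=np.zeros_like(m);cv2.drawContours(mm,[c],-1,1,-1);q=W[mm>0];h=np.nanmedian(q[:,2])
    g=np.array([onplane(C,x,h)[:2] for x in c[:,0].astype(float)],np.float32);k=cv2.minEnclosingCircle(g)
    print(c[:,0].mean(0).round(),cv2.contourArea(c),"h",h.round(1),np.nanpercentile(q[:,2],[10,90]).round(1),"circ",np.round(k[0],1),round(2*k[1],1))
rect(W,62,70,(510,640,150,280)); rect(W,5,12,(420,720,120,300));rect(W,108,122,(410,490,160,230))
```

```text
7.4833 [606.6 222.1 188.2]
[106. 288.] 657.5 h 23.2 [12.5 26.1] circ [442.4 441.7] 55.2
[330. 223.] 1837.5 h 53.2 [52.4 54.1] circ [572.7 217.7] 55.7
[323. 146.] 2414.5 h 33.3 [32.4 34.2] circ [641.1 227.7] 53.8
[301.  33.] 5140.5 h 41.3 [40.3 42.2] circ [740.3 254.5] 95.4
62 70 1244 mean [574.4 216.8  66.8] rect [573.6 216.7] [64.8 69. ] 9.4
5 12 12219 mean [564.3 214.6   9.3] rect [567.7 215.8] [311.  110.2] 9.4
108 122 0 mean [nan nan nan] rect [0. 0.] [0. 0.] 0.0h.py:29: RuntimeWarning: Mean of empty slice.
  q=w[m];r=cv2.minAreaRect(q[:,:2].astype(np.float32));print(lo,hi,m.sum(),"mean",q.mean(0).round(1),"rect",np.round(r[0],1),np.round(r[1],1),round(r[2],1));return q
  ret = um.true_divide(
```

View pics/w2.png

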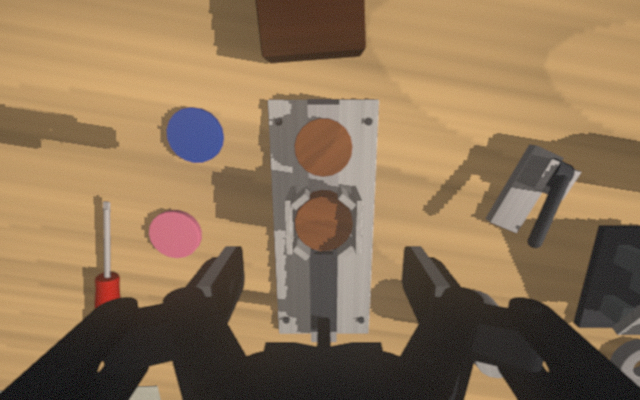

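The blank lies on the run-out at (323,146), with top height 33 and diameter about 54–56. The rest of the stack has dropped flat to height 53 at (330,223). Everything agrees with the prediction, so I go down to grasp.

```bash
python3 -c "
from h import *
togo([641.4,228,11],R_of(9.4))"
```

```text
shift [ 36.1  -0.2 177.5] turn [ 0.01  0.09 -0.03]
```

Call:
arm_command:
  rows:
    - [[18, 0, 15], [0, 0, 0], 75]
    - [[36, 0, 35], [0, 0, 0], 75]
    - [[36, 0, 65], [0, 0, 0], 75]
    - [[36, 0, 95], [0, 0, 0], 75]
    - [[36, 0, 120], [0, 0, 0], 75]
    - [[36, 0, 140], [0, 0, 0], 75]
    - [[36, 0, 158], [0, 0, 0], 75]
    - [[36, 0, 165], [0, 0, 0], 75]

```text
time_s: 8.2
tcp_pos: [639.7, 227.3, 21.6]
eef_rot: [3.129, 0.257, -0.008]
contact_force: [-0.5, 0.5, -0.2]
gripper_width: 0.879
grip_force: 0.0
```

Call:
arm_command:
  rows:
    - [[0, 0, 4], [0, 0, 0], 75]
    - [[0, 0, 8], [0, 0, 0], 75]
    - [[0, 0, 11], [0, 0, 0], 75]
    - [[0, 0, 11], [0, 0, 0], 75]
    - [[0, 0, 11], [0, 0, 0], 75]
    - [[0, 0, 11], [0, 0, 0], 75]
    - [[0, 0, 11], [0, 0, 0], 75]
    - [[0, 0, 11], [0, 0, 0], 75]

```text
time_s: 8.87
tcp_pos: [642.7, 228.1, 13.7]
eef_rot: [-3.131, -0.257, -0.001]
contact_force: [-0.2, -0.2, -0.2]
gripper_width: 0.879
grip_force: 0.0
```

Call:
arm_command:
  rows:
    - [[-1, 0, 2], [0, 0, 0], 75]
    - [[-1, 0, 2], [0, 0, 0], 40]
    - [[-1, 0, 2], [0, 0, 0], 40]
    - [[-1, 0, 2], [0, 0, 0], 40]
    - [[-1, 0, 2], [0, 0, 0], 40]
    - [[-1, 0, 2], [0, 0, 0], 40]
    - [[-1, 0, 2], [0, 0, 0], 40]
    - [[-1, 0, 2], [0, 0, 0], 40]

```text
time_s: 9.53
tcp_pos: [641.7, 228.0, 11.5]
eef_rot: [-3.131, -0.257, -0.001]
contact_force: [-1.4, 1.0, 3.6]
gripper_width: 0.63
grip_force: 63.0
```

Call:
arm_command:
  rows:
    - [[0, 0, 0], [0, 0, 0], 40]
    - [[0, 0, -5], [0, 0, 0], 40]
    - [[0, 0, -15], [0, 0, 0], 40]
    - [[0, 0, -35], [0, 0, 0], 40]
    - [[0, 0, -70], [0, 0, 0], 40]
    - [[0, 0, -105], [0, 0, 0], 40]
    - [[0, 0, -140], [0, 0, 0], 40]
    - [[0, 0, -170], [0, 0, 0], 40]

```text
time_s: 10.2
tcp_pos: [641.6, 227.7, 184.5]
eef_rot: [-3.13, -0.257, -0.003]
contact_force: [-0.0, 1.4, 0.3]
gripper_width: 0.633
grip_force: 63.0
```

```bash
python3 -c "
from h import *
togo([455,-188,230],R_of(9.4))"
```

```text
shift [-251.8  379.7  -46.1] turn [-0.03 -0.12 -0.02]
```

Call:
arm_command:
  rows:
    - [[-18, 24, -4], [0, 0, 0], 40]
    - [[-36, 50, -8], [0, 0, 0], 40]
    - [[-54, 78, -12], [0, 0, 0], 40]
    - [[-72, 106, -16], [0, 0, 0], 40]
    - [[-90, 134, -20], [0, 0, 0], 40]
    - [[-108, 162, -24], [0, 0, 0], 40]
    - [[-126, 190, -28], [0, 0, 0], 40]
    - [[-144, 218, -32], [0, 0, 0], 40]

```text
time_s: 10.87
tcp_pos: [533.7, -12.2, 214.0]
eef_rot: [-3.131, -0.257, -0.0]
contact_force: [0.9, 0.7, -0.9]
gripper_width: 0.624
grip_force: 63.0
```

Call:
arm_command:
  rows:
    - [[-18, 26, -3], [0, 0, 0], 40]
    - [[-36, 54, -6], [0, 0, 0], 40]
    - [[-54, 82, -10], [0, 0, 0], 40]
    - [[-72, 110, -14], [0, 0, 0], 40]
    - [[-90, 138, -14], [0, 0, 0], 40]
    - [[-100, 155, -14], [0, 0, 0], 40]
    - [[-106, 161, -14], [0, 0, 0], 40]
    - [[-108, 162, -14], [0, 0, 0], 40]

```text
time_s: 11.53
tcp_pos: [453.7, -189.2, 227.6]
eef_rot: [-3.131, -0.253, -0.0]
contact_force: [-0.1, -0.6, 0.3]
gripper_width: 0.627
grip_force: 63.0
```

Call:
arm_command:
  rows:
    - [[0, 0, 0], [0, 0, 0], 40]
    - [[0, 0, 0], [0, 0, 0], 40]
    - [[0, 0, 0], [0, 0, 0], 40]
    - [[0, 0, 0], [0, 0, 0], 40]
    - [[0, 0, 0], [0, 0, 0], 40]
    - [[0, 0, 0], [0, 0, 0], 40]
    - [[0, 0, 0], [0, 0, 0], 40]
    - [[0, 0, 0], [0, 0, 0], 40]

```text
time_s: 12.2
tcp_pos: [454.8, -188.0, 227.1]
eef_rot: [-3.131, -0.257, 0.0]
contact_force: [0.4, 0.0, -1.3]
gripper_width: 0.631
grip_force: 63.0
```

Run:
```python
from h import *
s,p,d,C,W=shot("w3");print(s["time_s"],s["tcp_pos"].round(1),s["gripper_width"],s["grip_force"])
# held blank in tool frame
hsv=cv2.cvtColor(p,cv2.COLOR_RGB2HSV);m=(hsv[...,0]<13)&(hsv[...,1]>110)&(d>0)&(d<220)
T=(W[m]-s["tcp_pos"])@Ro.from_rotvec(s["eef_rot"]).as_matrix()
print("blank tool",m.sum(),np.median(T,0).round(1),np.percentile(T,[2,98],0).round(1))
# nest points in yaw frame
w=W.reshape(-1,3);w=w[np.isfinite(w[:,0])];b=(w[:,2]>45)&(w[:,2]<125)&(w[:,0]>480)&(w[:,0]<640)&(w[:,1]<-90)&(w[:,1]>-260)
q=w[b];r=cv2.minAreaRect(q[:,:2].astype(np.float32));print(len(q),r)
```

```text
12.2 [ 454.8 -188.   227.1] 0.6305404988938931 63.017685413360596
blank tool 5926 [  0.6   1.9 -21.8] [[-23.8 -23.6 -23. ]
 [ 25.8  24.2 -19.9]]
18402 ((551.4852905273438, -171.98451232910156), (105.08294677734375, 130.12423706054688), 9.499677658081055)
```

View pics/w3.png

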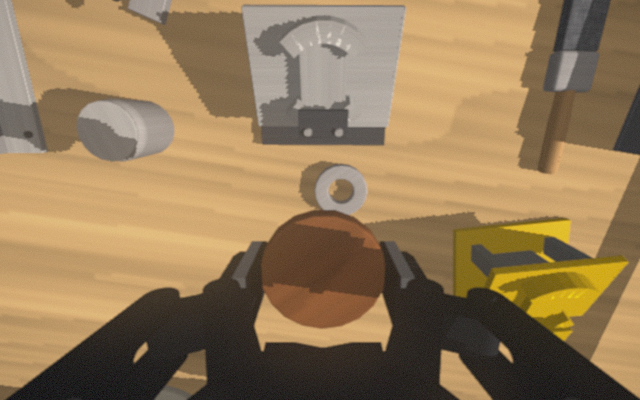

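The view shows the blank held squarely at (323,270). The nest is above it: lip block at (323,120), seat strip at (322,80), arc wall at (322,35) and bearing at (341,190). The yellow look-alike is at lower right. Next I take the nest profile from depth.

Run:
```python
from h import *
z=np.load("pics/w3.npz");s=observe();C=cam("wrist",s);W=cloud(C,z["d"])-[0,0,1.0]
a=np.radians(9.4);X=np.array([np.cos(a),np.sin(a),0]);Y=np.array([-np.sin(a),np.cos(a),0]);c0=np.array([551.5,-172,0])
q=(W-c0).reshape(-1,3);q=q[np.isfinite(q[:,0])];u=q@X;v=q@Y;h=q[:,2]
t=np.radians(25)
# slope coords relative to c0 at z=80
U=np.cos(t)*u+np.sin(t)*(h-80);N=-np.sin(t)*u+np.cos(t)*(h-80)
g=(abs(u)<75)&(abs(v)<70)&(h>40)
hist,e=np.histogram(N[g],bins=np.arange(-30,40,1));print({int(e[i]):int(hist[i]) for i in range(len(hist)) if hist[i]>60})
for vv in(0,8,-8):
  print("v",vv,[(int(x),round(float(np.median(N[g&(abs(v-vv)<2)&(abs(U-x)<1.5)])),1)) for x in range(-60,64,3) if (g&(abs(v-vv)<2)&(abs(U-x)<1.5)).sum()>3])
for lo,hi in((-16,-8),):
  k=g&(N>lo)&(N<hi);r=cv2.minAreaRect(np.column_stack([U[k],v[k]]).astype(np.float32));print("plate",r, np.polyfit(U[k],N[k],1))
k=g&(N>15)&(U<0);print("lip",k.sum(),np.percentile(U[k],[1,99]),np.percentile(v[k],[1,99]),np.median(N[k]))
k=g&(abs(v)<14)&(abs(U)<60);k&=abs(N)<4;print("seat strip",np.percentile(v[g&(abs(N)<4)&(abs(U)<15)],[2,98]),np.median(N[k]),np.polyfit(U[k],N[k],1))
```

```text
{-15: 64, -12: 72, -11: 935, -10: 4510, -9: 4648, -8: 981, -7: 77, -1: 214, 0: 1197, 1: 1300, 2: 241, 8: 187, 9: 961, 10: 986, 11: 162, 19: 91, 20: 547, 21: 509, 22: 86}
v 0 [(-48, 21.2), (-45, 21.0), (-42, 21.3), (-39, 21.0), (-36, 20.9), (-33, 20.9), (-30, 20.5), (-27, 1.8), (-24, 19.0), (-21, 1.4), (-18, 1.0), (-15, 0.5), (-12, 1.1), (-9, 0.9), (-6, 1.5), (-3, 1.1), (0, 0.5), (3, 177.0), (6, 181.4), (9, 0.9), (12, 0.9), (15, 1.4), (18, 1.1), (21, 0.7), (24, 1.0), (27, 1.8), (30, 9.8), (33, 10.0), (36, 10.0), (39, 10.3), (42, 10.0), (45, -1.2), (48, -9.1), (51, -10.4)]
v 8 [(-45, 20.7), (-42, 21.0), (-39, 21.2), (-36, 21.3), (-33, 21.3), (-30, 20.5), (-27, 19.7), (-24, 19.2), (-21, 1.4), (-18, 1.0), (-15, 1.0), (-12, 1.1), (-9, 1.2), (-6, 0.5), (-3, 1.0), (0, 1.3), (3, 179.1), (6, 182.0), (9, 1.1), (12, 1.0), (15, 0.9), (18, 1.2), (21, 1.2), (24, 1.2), (27, 9.9), (30, 10.3), (33, 9.9), (36, 9.8), (39, 10.1), (42, 9.8), (45, -5.3), (48, -8.8), (51, -9.8)]
v -8 [(-45, 21.2), (-42, 21.4), (-39, 20.9), (-36, 21.2), (-33, 20.7), (-30, 20.7), (-27, 19.9), (-24, 18.9), (-21, 1.4), (-18, 0.9), (-15, 1.0), (-12, 0.5), (-9, 1.1), (-6, 1.0), (-3, 1.0), (0, 1.4), (3, 180.0), (6, 181.6), (9, 1.2), (12, 1.0), (15, 1.5), (18, 1.0), (21, 0.7), (24, 0.9), (27, 10.1), (30, 9.9), (33, 10.0), (36, 10.2), (39, 10.1), (42, 10.0), (45, -6.5), (48, -9.3), (51, -10.6)]
plate ((-1.1568374633789062, -0.048370361328125), (104.43756866455078, 130.11404418945312), 0.05534451827406883) [-5.21175203e-03 -9.16278742e+00]
lip 1384 [-47.30075981 -22.10832757] [-21.13659198  21.61817601] 20.994660875017402
seat strip [-19.19322719  19.18900847] 1.0299690240503168 [-0.00503881  1.01585253]
```

```bash
cat >> h.py <<'E'
O=np.array([550.2,-172.2,80.3]);YAW=9.4;BC=np.array([1,0,-10.8])
NR=R_of(YAW,25)@np.diag([1,-1,-1])   # nest axes: x up slope, y level, z normal
def ins(Px,Pz,a,bc=BC):
    c=np.radians(a);u=np.array([np.cos(c),0,np.sin(c)]);R=R_of(YAW,25+a)
    return O+NR@(np.array([Px,0,Pz])+28*u)-R@bc,R
E
python3 - <<'E'
from h import *
print(NR.round(2).tolist())
c=np.radians(15)
p=ins(-24+50*np.cos(c),1.5+50*np.sin(c),15);print(p[0].round(1));togo(*p)
E
```

```text
[[0.89, -0.16, -0.42], [0.15, 0.99, -0.07], [0.42, 0.0, 0.91]]
[ 593.2 -165.1  112.7]
shift [ 1.403e+02 -1.000e-01  1.144e+02] turn [ 0.000e+00  4.001e+01 -1.000e-02]
```

Call:
arm_command:
  rows:
    - [[20, 0, 6], [0, 6, 0], 40]
    - [[40, 0, 14], [0, 12, 0], 40]
    - [[60, 0, 24], [0, 18, 0], 40]
    - [[80, 0, 38], [0, 24, 0], 40]
    - [[100, 0, 54], [0, 30, 0], 40]
    - [[120, 0, 72], [0, 36, 0], 40]
    - [[135, 0, 88], [0, 40, 0], 40]
    - [[140, 0, 98], [0, 40, 0], 40]

```text
time_s: 12.92
tcp_pos: [593.0, -165.3, 128.6]
eef_rot: [-2.89, -0.235, -1.056]
contact_force: [-0.6, -0.7, -0.3]
gripper_width: 0.629
grip_force: 63.0
```

Call:
arm_command:
  rows:
    - [[0, 0, 0], [0, 0, 0], 40]
    - [[0, 0, 0], [0, 0, 0], 40]
    - [[0, 0, 0], [0, 0, 0], 40]
    - [[0, 0, 0], [0, 0, 0], 40]
    - [[0, 0, 0], [0, 0, 0], 40]
    - [[0, 0, 0], [0, 0, 0], 40]
    - [[0, 0, 0], [0, 0, 0], 40]
    - [[0, 0, 0], [0, 0, 0], 40]

```text
time_s: 13.58
tcp_pos: [592.9, -165.2, 129.7]
eef_rot: [-2.891, -0.238, -1.053]
contact_force: [-0.1, 0.2, -0.6]
gripper_width: 0.632
grip_force: 63.1
```

Run:
```python
from h import *
s,p,d,C,W=shot("w4");print(s["time_s"],s["tcp_pos"].round(1),s["gripper_width"],s["grip_force"])
hsv=cv2.cvtColor(p,cv2.COLOR_RGB2HSV);m=(hsv[...,0]<13)&(hsv[...,1]>110)&(d>0)&(d<220)
T=(W[m]-s["tcp_pos"])@Ro.from_rotvec(s["eef_rot"]).as_matrix()
print("blank tool",m.sum(),np.median(T,0).round(1),np.percentile(T,[2,98],0).round(1))
A=np.c_[T[:,:2],np.ones(len(T))];print("tilt",np.linalg.lstsq(A,T[:,2],rcond=None)[0].round(3))
c=np.radians(15)
for k in(50,0):togo(*ins(-24+k*np.cos(c),1.5+k*np.sin(c),15),s)
```

```text
13.5833 [ 592.9 -165.2  129.7] 0.6320217102106492 63.08797359466553
blank tool 8250 [  3.1   0.3 -21.9] [[-22.7 -24.5 -23.1]
 [ 27.   23.6 -19. ]]
tilt [ 1.1000e-02  3.0000e-03 -2.1859e+01]
shift [-10.7  -0.1  13.2] turn [ 0.02 -0.03  0.01]
shift [-60.7  -0.1  13.2] turn [ 0.02 -0.03  0.01]
```

View pics/w4.png

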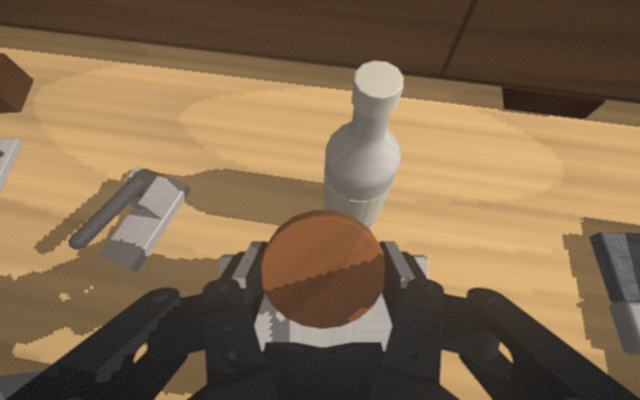

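The blank is held flat in the tool at (323,270), clear of the bottle at (365,150), with the nest below. Now I slide it down under the lip.

Call:
arm_command:
  rows:
    - [[-5, 0, 7], [0, 0, 0], 40]
    - [[-11, 0, 13], [0, 0, 0], 40]
    - [[-19, 0, 13], [0, 0, 0], 40]
    - [[-27, 0, 13], [0, 0, 0], 40]
    - [[-35, 0, 13], [0, 0, 0], 40]
    - [[-42, 0, 13], [0, 0, 0], 40]
    - [[-48, 0, 13], [0, 0, 0], 40]
    - [[-52, 0, 13], [0, 0, 0], 40]

```text
time_s: 14.3
tcp_pos: [564.5, -171.2, 89.4]
eef_rot: [-2.889, -0.238, -1.064]
contact_force: [-0.5, 1.0, 4.1]
gripper_width: 0.633
grip_force: 65.0
```

Call:
arm_command:
  rows:
    - [[-2, 0, 0], [0, 0, 0], 40]
    - [[-4, 0, 0], [0, 0, 0], 40]
    - [[-6, 0, 0], [0, 0, 0], 40]
    - [[-8, 0, 0], [0, 0, 0], 40]
    - [[-9, 0, 0], [0, 0, 0], 40]
    - [[-9, 0, 0], [0, 0, 0], 40]
    - [[-9, 0, 0], [0, 0, 0], 40]
    - [[-9, 0, 0], [0, 0, 0], 40]

```text
time_s: 14.97
tcp_pos: [555.0, -171.6, 79.9]
eef_rot: [-2.891, -0.237, -1.052]
contact_force: [0.1, -0.0, 0.3]
gripper_width: 0.626
grip_force: 63.2
```

Run:
```python
from h import *
s=observe();bc=np.array([1.5,0,-10.8])
for P in((-24,1.5,15),(-26,1,12),(-27,1,8),(-28,.8,4),(-28,.5,0)):print(P);togo(*ins(*P,bc=bc),s)
s,p,d,C,W=shot("w5")
```

```text
(-24, 1.5, 15)
shift [ 0.2 -0.2 -0.3] turn [ 0.01  0.01 -0.01]
(-26, 1, 12)
shift [-2.4 -0.2  1.1] turn [ 0.01 -2.99 -0.01]
(-27, 1, 8)
shift [-4.3 -0.2  2.6] turn [ 0.01 -6.99 -0.02]
(-28, 0.8, 4)
shift [-6.4 -0.2  4.2] turn [ 1.000e-02 -1.099e+01 -2.000e-02]
(-28, 0.5, 0)
shift [-7.6 -0.2  6.2] turn [ 1.000e-02 -1.499e+01 -2.000e-02]
```

Call:
arm_command:
  rows:
    - [[-1, 0, 0.5], [0, -1, 0], 40]
    - [[-2.4, 0, 1], [0, -3, 0], 40]
    - [[-3.3, 0, 2], [0, -5, 0], 40]
    - [[-4.3, 0, 2.6], [0, -7, 0], 40]
    - [[-4.3, 0, 2.6], [0, -7, 0], 40]
    - [[-4.3, 0, 2.6], [0, -7, 0], 40]
    - [[-4.3, 0, 2.6], [0, -7, 0], 40]
    - [[-4.3, 0, 2.6], [0, -7, 0], 40]

```text
time_s: 15.68
tcp_pos: [553.2, -172.1, 75.2]
eef_rot: [-2.958, -0.241, -0.877]
contact_force: [-1.3, -0.3, -0.4]
gripper_width: 0.628
grip_force: 63.1
```

Run:
```python
from h import *
s=observe();print(s["contact_force"],s["moment"]);bc=np.array([1.5,0,-10.8])
for P in((-27,1,8),(-28,.8,4),(-28,.5,0)):print(P);togo(*ins(*P,bc=bc),s)
p,d=eyes.read_camera("scene");cv2.imwrite("pics/s5.png",cv2.resize(p[120:220,230:370],None,fx=5,fy=5,interpolation=cv2.INTER_CUBIC)[:,:,::-1])
s,p,d,C,W=shot("w6")
hsv=cv2.cvtColor(p,cv2.COLOR_RGB2HSV);m=(hsv[...,0]<13)&(hsv[...,1]>110)&(d>0)&(d<220)
T=(W[m]-s["tcp_pos"])@Ro.from_rotvec(s["eef_rot"]).as_matrix()
print("blank tool",m.sum(),np.percentile(T,[2,98],0).round(1));A=np.c_[T[:,:2],np.ones(len(T))];print("tilt",np.linalg.lstsq(A,T[:,2],rcond=None)[0].round(3))
```

```text
[-1.26492213 -0.26036001 -0.3706263 ] [-0.23291584  1.14096908 -0.02463418]
(-27, 1, 8)
shift [ 0.2 -0.4  0.2] turn [ 0.02 -0.03 -0.08]
(-28, 0.8, 4)
shift [-1.7 -0.4  2.1] turn [ 0.02 -4.03 -0.08]
(-28, 0.5, 0)
shift [-2.7 -0.4  4.1] turn [ 0.02 -8.03 -0.09]
blank tool 9182 [[-19.  -24.7 -23.1]
 [ 26.5  23.8 -20.3]]
tilt [ 7.000e-03  9.000e-03 -2.191e+01]
```

View pics/w6.png

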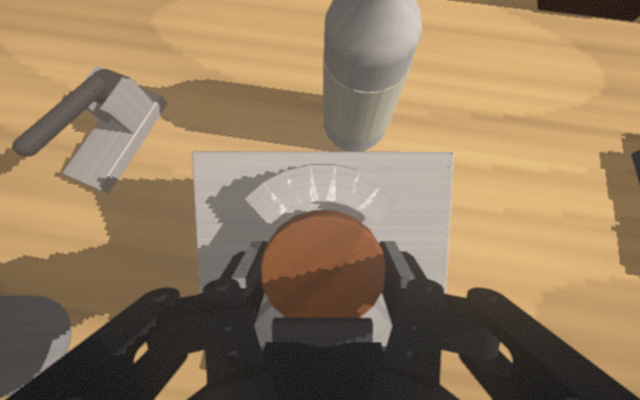

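The dark lip at (322,328) now covers the blank's lower edge, so it is under the lip. The upper edge at (322,212) lies just short of the arc wall. Now I lay it flat.

Call:
arm_command:
  rows:
    - [[-0.8, 0, 1], [0, -2, 0], 40]
    - [[-1.7, 0, 2], [0, -4, 0], 40]
    - [[-2.2, 0, 3], [0, -6, 0], 40]
    - [[-2.7, 0, 4], [0, -8, 0], 40]
    - [[-2.7, 0, 4], [0, -8, 0], 40]
    - [[-2.7, 0, 4], [0, -8, 0], 40]
    - [[-2.7, 0, 4], [0, -8, 0], 40]
    - [[-2.7, 0, 4], [0, -8, 0], 40]

```text
time_s: 16.45
tcp_pos: [553.0, -172.2, 70.4]
eef_rot: [-3.023, -0.246, -0.671]
contact_force: [0.1, 0.4, -0.5]
gripper_width: 0.631
grip_force: 63.1
```

```bash
cat > bl.py <<'E'
from h import *
import sys
s,p,d,C,W=shot(sys.argv[1]);print(s["time_s"],s["tcp_pos"].round(1),s["contact_force"].round(1),s["moment"].round(2))
togo(*ins(-28,0.5,0,bc=np.array([1.5,0,-10.8])),s)
hsv=cv2.cvtColor(p,cv2.COLOR_RGB2HSV);T=(W-O)@NR
m=(hsv[...,0]<13)&(hsv[...,1]>110)&(np.linalg.norm(T,axis=2)<60);T=T[m]
print("blank nest",m.sum(),np.percentile(T,[1,50,99],0).round(1).tolist());A=np.c_[T[:,:2],np.ones(len(T))];print("plane",np.linalg.lstsq(A,T[:,2],rcond=None)[0].round(3))
E
python3 bl.py w7
```

```text
16.45 [ 553.  -172.2   70.4] [ 0.1  0.4 -0.5] [-0.09  0.87 -0.04]
shift [ 0.1 -0.4  0.2] turn [ 0.02 -0.04 -0.09]
blank nest 9319 [[-23.4, -25.3, 9.4], [3.5, -0.7, 11.8], [25.4, 25.2, 13.1]]
plane [-6.000e-03  6.000e-03  1.176e+01]
```

Call:
arm_command:
  rows:
    - [[0, 0, 0.5], [0, 0, 0], 40]
    - [[0, 0, 1], [0, 0, 0], 40]
    - [[0, 0, 1.5], [0, 0, 0], 40]
    - [[0, 0, 1.5], [0, 0, 0], 40]
    - [[0, 0, 1.5], [0, 0, 0], 40]
    - [[0, 0, 1.5], [0, 0, 0], 40]
    - [[0, 0, 1.5], [0, 0, 0], 40]
    - [[0, 0, 1.5], [0, 0, 0], 40]

```text
time_s: 17.17
tcp_pos: [553.6, -172.1, 69.8]
eef_rot: [-3.023, -0.248, -0.671]
contact_force: [-4.2, -0.8, 5.9]
gripper_width: 0.631
grip_force: 64.0
```

Call:
arm_command:
  rows:
    - [[0, 0, 0], [0, 0, 0], 64]
    - [[0, 0, 0], [0, 0, 0], 64]
    - [[0, 0, 0], [0, 0, 0], 72]
    - [[0, 0, 0], [0, 0, 0], 72]
    - [[0, 0, 0], [0, 0, 0], 72]
    - [[0, 0, -6], [0, 0, 0], 72]
    - [[0, 0, -20], [0, 0, 0], 72]
    - [[0, 0, -40], [0, 0, 0], 72]

```text
time_s: 17.83
tcp_pos: [536.5, -174.4, 104.4]
eef_rot: [-3.023, -0.247, -0.665]
contact_force: [-0.3, -0.8, -0.6]
gripper_width: 0.841
grip_force: 0.0
```

Call:
arm_command:
  rows:
    - [[0, 0, -20], [0, 0, 0], 72]
    - [[0, 0, -45], [0, 0, 0], 72]
    - [[0, 0, -70], [0, 0, 0], 72]
    - [[0, 0, -90], [0, 0, 0], 72]
    - [[0, 0, -100], [0, 0, 0], 72]
    - [[0, 0, -100], [0, 0, 0], 72]
    - [[0, 0, -100], [0, 0, 0], 72]
    - [[0, 0, -100], [0, 0, 0], 72]

```text
time_s: 18.5
tcp_pos: [495.2, -181.2, 194.7]
eef_rot: [-3.023, -0.247, -0.667]
contact_force: [-0.7, 0.1, 1.1]
gripper_width: 0.84
grip_force: 0.0
```

```bash
python3 bl.py w8
python3 - <<'E'
from h import *
p,d=eyes.read_camera("top");cv2.imwrite("pics/top9.png",p[:,:,::-1])
z=np.load("pics/top0.npz")["p"]
m=(np.abs(p.astype(int)-z).sum(2)>70).astype(np.uint8)
for c in cv2.findContours(m,0,1)[0]:
    if cv2.contourArea(c)>15: print(cv2.boundingRect(c))
E
```

```text
18.5 [ 495.2 -181.2  194.7] [-0.7  0.1  1.1] [-0.16  0.84  0.01]
shift [  0.9   0.2 137.5] turn [-0.04  0.11 -0.06]
blank nest 2670 [[-22.0, -25.1, 9.5], [1.3, -0.8, 11.0], [24.8, 24.9, 12.6]]
plane [-1.0000e-03 -2.0000e-03  1.1011e+01]
(305, 377, 50, 23)
(215, 369, 66, 15)
(357, 228, 17, 9)
(332, 228, 64, 172)
(0, 228, 277, 172)
(338, 222, 12, 6)
(308, 220, 47, 143)
(378, 217, 110, 102)
(368, 201, 7, 14)
(379, 197, 18, 19)
```

View pics/w8.png

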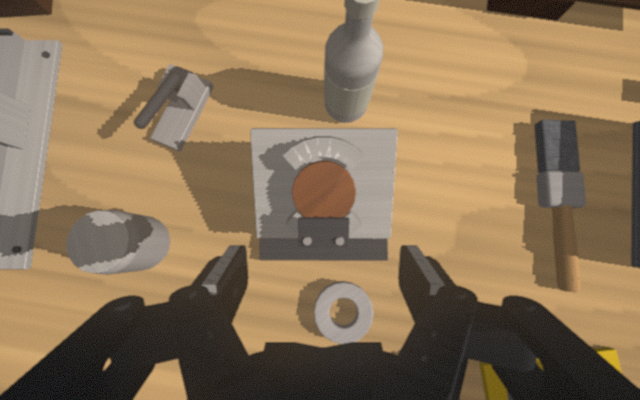

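The blank lies flat at (323,190) under the lip at (323,230). Its top is 10 mm above the seat once the 1 mm camera bias is taken off, with tilt about 0. Nothing near the nest has moved.

```bash
python3 -c "
from workcell import close_job
print(close_job())"
```

```text
the job is handed in; nothing more can be done
None
```

The bottom blank is in the nest under the lip, flat and measured home on the seat; the slide is fully back with the other three blanks flat in the magazine, and I handed the job in at about 19 s.

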